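# Open the screw jar in the jar block

### The arm

A 6-joint arm with a two-finger parallel gripper is mounted at the origin on the work surface. World frame = base frame: x ahead of the robot, y to its left, z up, the work surface at z = 0. Lengths are in m, angles in rad, forces in N, time in s.
With the tool pointing down it reaches from about 0.225 to 0.875 m from the base axis. Payload 3.4 kg.
Tool frame: the origin (TCP) lies at the very end of the fingers, on their centre line; the grasp point (between the pads) lies 19 mm behind it; z points along the fingers, y is the line along which they close (so a half turn about z gives the same grasp; the last joint's range is limited). The gripper opens to 85 mm and grips with 20 to 120 N. Pads are 22 mm wide; open, the fingers measure 114 mm over their backs; the gripper's body (76 mm by 85 mm) begins 54 mm behind the grasp point. The pads swing forward as they close: fully open they stand 13 mm farther back than shut.
Start: joints at [-1.3, 0.276, 1.505, -0, 1.361, -0.121], TCP at [0.22, -0.531, 0.231] pointing down, gripper open.
Joint ranges: [-2.89, 2.89], [-0.75, 2.08], [0.22, 2.7], [-1.18, 4.32], [0.11, 2.71], [-2.7, 2.7]. Speed limits (rad/s): [2.57, 2.57, 3.14, 3.14, 3.14, 3.14].

### API

Orientations are given as a unit quaternion [w, x, y, z].
In Python, from rig import readout, vision, manip gives the robot as it stands.
- The arm moves only by the shell command python3 -m handwheel 'ROWS' [FORCE]. ROWS is JSON, a list of rows, each a list of 3 entries, a list of its own where there are three numbers: the shift along the tool's x, y, z in mm, then the turn, a rotation vector about the tool's x, y, z in units of 6 degrees (1.0 is 6 degrees), then the closure, from -1 (fully open) to 1 (shut), so that 0 is half open. A call has 1 to 20 rows; each row shifts and turns the commanded pose from where the row before left it, along the tool's axes as they then stand; what a row does not reach is not made up. A row lasts 1/8 s, in which the tool goes at most 62.5 mm and 10.7 degrees, less where a joint would pass 70% of its speed; a pose out of reach is approached as far as the arm can. A call is refused whole if a number of a shift passes 62.5 or a number of a turn 1, either way. A call with a gripper value outside its range is refused whole. The fingers move at their own pace and stop on an object; FORCE is the grip in N (left out, the last holds). Time passes only in rows, so rows that do not move let the fingers close. It gives the time, the measured TCP pose, the force, the opening and the grip force at its end, in the units of the state.
- readout.get_state(): the state, without advancing time (a new reading comes with each control period).
- vision.get_image(name): name is "scene" or "top"; returns the picture (480x640x3 uint8, blue, green, red); there is no depth.
- vision.camera_params(name): a dict with "intrinsics" (3x3 intrinsics, pixels), "rvec" (rotation vector, rad) and "tvec" (3), from world to camera coordinates, as OpenCV has them. Camera axes: x right, y down, z forward; pixel columns grow to the right and rows downward; lengths in m; the calibration is good to about 2 mm. A picture is of the moment at which its call begins. camera_params takes no time and is no camera call.
- manip.sign_off(): hands the job in; it is judged then, once.
The state is a dict: "clock": time; "qpos": joint angles; "qd": joint speeds; "effort": joint torques, N m; "position": TCP position; "ee_rot": TCP orientation; "contact_force": force on the tool from outside, world axes, zero at the start; "moment": the same for the moment, N m; "width": finger opening in m; "gripper_force": force on a finger pad.
Only numpy, scipy, OpenCV 4.12 (cv2) and the standard library are available. Lean on these libraries where they do the work, as an engineer would, in place of code of your own. Each camera call takes 0.05 s, during which the arm holds its last target. There are 200 camera calls.

### The job

Stand the red-lidded square jar fully down in the square pocket of the plywood block, so that it cannot turn, then twist its tight lid anticlockwise just far enough for the threads to let go, not forcing it on any further, and lift it off. Finish still holding the lid in the gripper, level and still, a centimetre or two clear above the open mouth of the jar, which stays seated in the block. Leave the black-lidded jar, the router, the power adapter and the TV box alone.

Things in the scene. Friction and masses are not known exactly. Their poses are not given: they have to be found in the camera images.
- jar_center (a point): The jar to open: square clear-glass jar with a red lid, half full of brass and steel screws, loose, 0.25 to 0.45 kg. Body 58 x 58 mm, corners rounded 6 mm, foot edges bevelled 4 mm; straight sides up to 64 mm, 106 mm tall with the lid on. This point is on its axis 53 mm above its underside; z up, x and y square to its flat sides. Starts standing on the table.
- jar_rim (a point): Centre of the jar's mouth: on the jar's axis, 99 mm above its underside, axes as the jar's. The neck is round, 43 mm across, from a sloping shoulder at 64 to 74 mm up to this rim, with three glass thread ridges out to 54 mm across.
- lid_center (a point): Red knurled metal lid, 60 mm across, 22 mm high, about 50 g. This point is its centre, 11 mm above the skirt's lower edge. Screwed on it is on the jar's axis, 42 mm above jar_center; the jar may be lifted by it. Its x axis starts 0 to 0.1 rad anticlockwise of the jar's x axis and shows how far it has been turned.
- lid: The same red lid, origin at the centre of its lower edge. Twist-off thread of three lugs with a springy seal: tight, 0.2 to 0.7 N m to turn. Turned anticlockwise (from above) it rises up to 2.5 mm and is free once its x axis is 1.05 rad (60 degrees) past the jar's; beyond 1.7 rad it meets the next threads. Between these it lifts straight off, clear of the rim once 15 mm up.
- pocket (a point): Centre of the mouth of the square pocket in the plywood block, level with the block's top, 45 mm above the table; axes along the block's, z up. Pocket 63 x 63 mm, 33 mm deep, walls square to the block. The jar fits any of four ways round with 2.5 mm play each side and can turn about 0.1 rad in it; seated, its underside is 33 mm below this point.
- block: Plywood jar block screwed to the table: 100 mm (its x) by 160 mm (its y) by 45 mm high, origin at the centre of its underside. The pocket is 30 mm towards its +y; a row of driver bits stands up to 31 mm out of its top, 45 mm towards its -y.
- black_jar: A jar of the same shape and size with a black lid, full of red and yellow wall plugs; loose, to be left alone. Origin at the centre of its underside. It and the red-lidded jar swap places from start to start.
- router: A black upright Wi-Fi router with rounded edges, 98 x 98 mm, 188 mm tall; loose, to be left alone. Origin at the centre of its underside.
- adapter: A black plug-in power adapter, 75 x 46 x 30 mm, lying on the table; loose, to be left alone. Origin at the centre of its underside.
- tv_box: A flat black TV box, 105 x 105 x 26 mm; loose, to be left alone. Origin at the centre of its underside.
Mind the look-alikes: they are no part of the job. What is shaped like the part that bears jar_center but purple or turquoise is not meant.

How it is judged:
By the outcome, as a careful person would: the job done as asked, in the order asked, and still so for the second after the job is handed in, while the arm keeps its last pose, push and grip.
It also fails if it takes over 46 s, if anything falls off the work surface, if the arm or the gripper's body presses on something with over 40 N, if the wrist force passes 120 N, or if a joint passes its speed limit or range.

## Working session

There is one attempt and no reset: what is moved stays moved. The work goes in short steps, Python scripts to look and compute and a shell command to move; the robot and the scene stay as the last step left them, time stands still between calls to the robot, and variables do not carry over. Pictures are saved under pics/ and viewed, at most 10 in all, crops included, and the job is handed in when it is done.

```bash
mkdir -p pics; ls; python3 - <<'E'
from rig import readout, vision
import cv2
for n in ("scene","top"):
    cv2.imwrite(f"pics/{n}0.png",vision.get_image(n)); p=vision.camera_params(n); print(n,p)
s=readout.get_state(); print(s)
E
```

```text
pics
scene {'intrinsics': array([[519.48989418,   0.        , 323.93156176],
       [  0.        , 519.48989418, 245.83918318],
       [  0.        ,   0.        ,   1.        ]]), 'rvec': array([ 1.68545471,  1.79721593, -0.77901743]), 'tvec': array([ 0.11270559, -0.31149816,  1.42558905])}
top {'intrinsics': array([[487.96255532,   0.        , 318.81974748],
       [  0.        , 487.96255532, 239.0413723 ],
       [  0.        ,   0.        ,   1.        ]]), 'rvec': array([ 2.17245173, -2.19238972,  0.07972398]), 'tvec': array([-0.07792484,  0.56017189,  1.18746301])}
{'clock': 0.1, 'qpos': array([-1.29999649e+00,  2.76574390e-01,  1.50599326e+00, -6.81597317e-06,
        1.36067236e+00, -1.20982956e-01]), 'qd': array([-1.58236217e-03, -3.86701177e-04, -3.77724995e-03, -3.08732721e-04,
        1.13213354e-03,  7.22576402e-05]), 'effort': array([-7.10095301e-04, -4.17707670e+01, -2.46405691e+01, -3.00264983e-04,
        5.83003712e-03, -1.85494730e-05]), 'position': array([ 0.21943672, -0.53099476,  0.23050716]), 'ee_rot': array([-8.21122929e-04,  9.80874086e-01,  1.94641592e-01, -6.49661563e-05]), 'contact_force': array([-0.49604011,  0.88121376,  0.36869059]), 'moment': array([ 0.00323789, -0.0293411 , -0.01007108]), 'gripper_force': 0.0, 'width': 0.08501402578755973}
```

View pics/scene0.png

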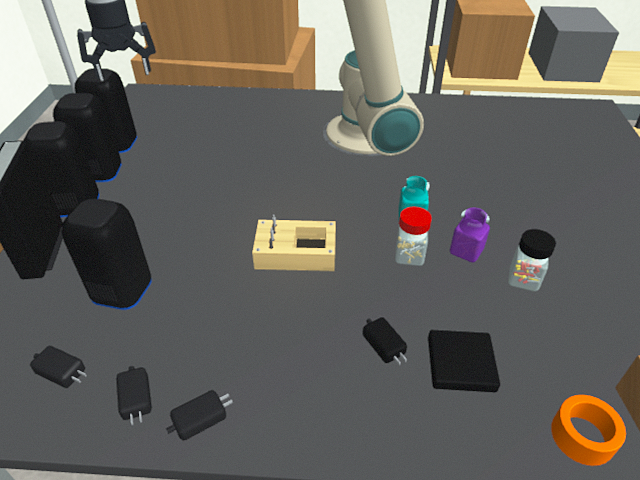

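View pics/top0.png

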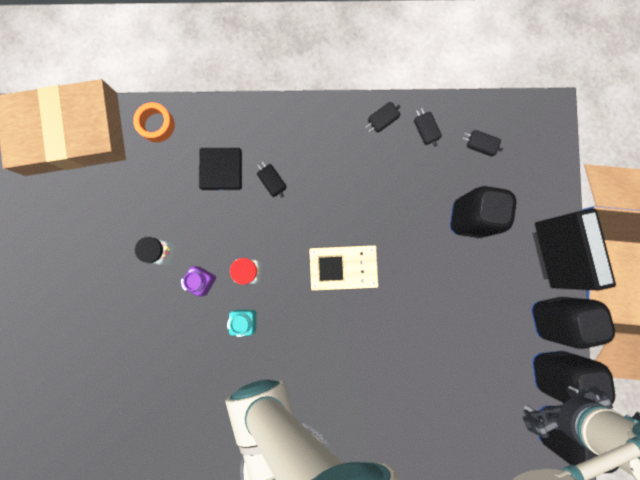

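Scene picture: red-lidded jar at scene (413,235) / top (243,271). It could be confused with the black-lidded jar (533,260)/(150,250), the purple open jar (470,235)/(197,281) and the turquoise open jar (415,195)/(240,323). I choose the red-lidded one. The block is at scene (295,245), top (343,268), with the pocket at top (331,268) and the bits to its right.

```bash
cat > h.py <<'E'
import cv2, numpy as np
from rig import readout, vision
def cam(n):
    p=vision.camera_params(n); R,_=cv2.Rodrigues(p["rvec"]); return p["intrinsics"],R,p["tvec"]
def ray(n,uv):
    K,R,t=cam(n); d=R.T@np.linalg.solve(K,[uv[0],uv[1],1.]); return -R.T@t,d/np.linalg.norm(d)
def onplane(n,uv,z):
    c,d=ray(n,uv); return c+d*(z-c[2])/d[2]
def cross(a,b):
    (c1,d1),(c2,d2)=ray("scene",a),ray("top",b)
    s=np.linalg.lstsq(np.c_[d1,-d2],c2-c1,rcond=None)[0]; p,q=c1+d1*s[0],c2+d2*s[1]
    return (p+q)/2,np.linalg.norm(p-q)
def proj(n,P):
    K,R,t=cam(n); v=K@(R@np.asarray(P)+t); return v[:2]/v[2]
def red(im):
    h=cv2.cvtColor(im,cv2.COLOR_BGR2HSV); m=(((h[...,0]<6)|(h[...,0]>174))&(h[...,1]>170)&(h[...,2]>90)).astype(np.uint8)
    c=max(cv2.findContours(m,0,1)[0],key=cv2.contourArea); return c
E
python3 - <<'E'
from h import *
s,t=cv2.imread("pics/scene0.png"),cv2.imread("pics/top0.png")
for n,im in(("scene",s),("top",t)):
    c=red(im); print(n,cv2.contourArea(c),cv2.boundingRect(c),cv2.minEnclosingCircle(c))
c=red(t); m=cv2.moments(c); ut=(m['m10']/m['m00'],m['m01']/m['m00'])
c=red(s); m=cv2.moments(c); us=(m['m10']/m['m00'],m['m01']/m['m00'])
print("cross",cross(us,ut),"plane",onplane("top",ut,.104))
# block: tan
h=cv2.cvtColor(t,cv2.COLOR_BGR2HSV)[230:310,290:400]
m=((h[...,0]>10)&(h[...,0]<35)&(h[...,1]>25)&(h[...,2]>120)).astype(np.uint8)
c=max(cv2.findContours(m,0,1)[0],key=cv2.contourArea)+np.array([290,230]); r=cv2.minAreaRect(c)
P=[onplane("top",q,.045)[:2] for q in cv2.boxPoints(r)]; print("block",np.round(P,4),np.mean(P,0),[np.linalg.norm(P[i]-P[i-1]) for i in range(4)],[np.arctan2(*(P[i]-P[i-1])[::-1]) for i in range(4)])
g=cv2.cvtColor(t,cv2.COLOR_BGR2GRAY)[250:288,312:352]
cs=[x for x in cv2.findContours((g<120).astype(np.uint8),0,1)[0] if cv2.contourArea(x)>200]
for x in cs:
    r=cv2.minAreaRect(x+np.array([312,250])); P=[onplane("top",q,.045)[:2] for q in cv2.boxPoints(r)]; print("pocket",r,np.mean(P,0),[np.linalg.norm(P[i]-P[i-1]) for i in range(4)])
a=cv2.resize(s[195:275,375:455],(400,400),interpolation=2);b=cv2.resize(t[240:300,215:275],(400,400),interpolation=2)
cv2.imwrite("pics/crop1.png",np.hstack([a,b]))
E
```

```text
scene 674.0 (399, 207, 33, 28) ((414.92352294921875, 219.9588165283203), 16.211442947387695)
top 454.5 (231, 259, 26, 25) ((243.30995178222656, 270.8122253417969), 12.71611499786377)
cross (array([0.48185359, 0.09269505, 0.09498456]), np.float64(0.00037445583992229875)) plane [0.48174513 0.0910925  0.104     ]
block [[ 0.5379 -0.0573]
 [ 0.5435 -0.2227]
 [ 0.4386 -0.2253]
 [ 0.4331 -0.0609]] [ 0.4882682 -0.1415598] [np.float64(0.1048859140317524), np.float64(0.16556366127487354), np.float64(0.10490562105470354), np.float64(0.16446630882916458)] [np.float64(0.03502273937057352), np.float64(-1.5373812730558567), np.float64(-3.117030717696119), np.float64(1.6041157289300034)]
pocket ((330.5870056152344, 268.1533203125), (22.75797462463379, 22.600297927856445), 86.98721313476562) [ 0.48689213 -0.11085978] [np.float64(0.05487999113162638), np.float64(0.054694621169477965), np.float64(0.054884933156688444), np.float64(0.0545046786869078)]
```

View pics/crop1.png

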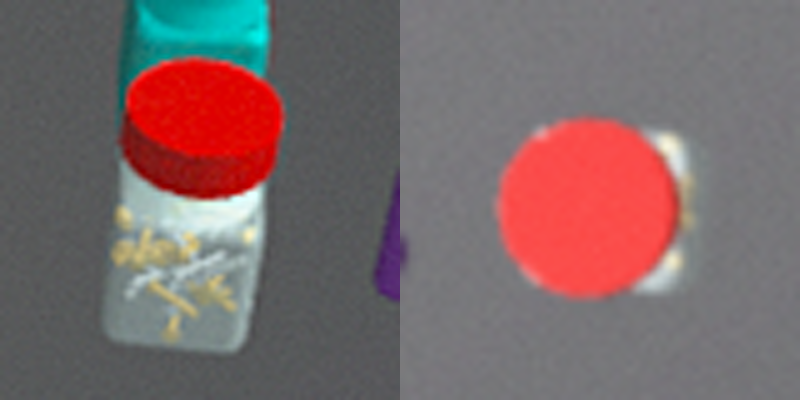

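The crop confirms the red lid on a glass jar of brass/steel screws. The jar is nearly square to the image. Next I measure its yaw from the foot edge and plan.

```bash
python3 - <<'E'
from h import *
s=cv2.imread("pics/scene0.png"); t=cv2.imread("pics/top0.png")
f=s.astype(float); bg=np.median(f[270:280,395:430],axis=(0,1)); print(bg)
pts=[]
for u in range(398,424):
    col=np.abs(f[240:280,u]-bg).max(1); w=np.where(col>22)[0]; pts.append((u,240+w.max()))
print(pts)
pts=[p for p in pts if 402<=p[0]<=419]
P=np.array([onplane("scene",p,.003)[:2] for p in pts]); v=cv2.fitLine(P.astype(np.float32),1,0,.01,.01).ravel(); print("edge dir",v,"yaw",np.arctan2(v[1],v[0])%(np.pi/2), P.mean(0))
# top: right edge columns
f=t.astype(float); bg=np.median(f[262:280,264:272],axis=(0,1)); q=[]
for r in range(256,288):
    w=np.where(np.abs(f[r,245:264]-bg).max(1)>14)[0]; q.append((245+w.max() if len(w) else 0,r))
print(q)
# block edges yaw from side lines
h=cv2.cvtColor(t,cv2.COLOR_BGR2HSV); m=((h[...,0]>10)&(h[...,0]<35)&(h[...,1]>25)&(h[...,2]>120))
for rng,z in((range(315,373),.045),):
    lo=np.array([onplane("top",(u,np.where(m[230:310,u])[0].max()+230),z)[:2] for u in rng]);hi=np.array([onplane("top",(u,np.where(m[230:310,u])[0].min()+230),z)[:2] for u in rng])
    for L in(lo,hi):
        p=np.polyfit(L[:,1],L[:,0],1); print("block yaw",-p[0],L.mean(0))
for n in("scene","top"): print(n,ray(n,(320,240))[0])
E
```

```text
[90. 89. 87.]
[(398, np.int64(262)), (399, np.int64(262)), (400, np.int64(263)), (401, np.int64(263)), (402, np.int64(263)), (403, np.int64(263)), (404, np.int64(263)), (405, np.int64(263)), (406, np.int64(263)), (407, np.int64(263)), (408, np.int64(264)), (409, np.int64(264)), (410, np.int64(264)), (411, np.int64(264)), (412, np.int64(264)), (413, np.int64(264)), (414, np.int64(264)), (415, np.int64(264)), (416, np.int64(264)), (417, np.int64(264)), (418, np.int64(265)), (419, np.int64(265)), (420, np.int64(265)), (421, np.int64(265)), (422, np.int64(264)), (423, np.int64(263))]
edge dir [0.0846758  0.9964086  0.5087351  0.09302701] yaw 1.486019 [0.50891826 0.09361972]
[(0, 256), (np.int64(246), 257), (np.int64(248), 258), (np.int64(255), 259), (np.int64(257), 260), (np.int64(258), 261), (np.int64(258), 262), (np.int64(258), 263), (np.int64(259), 264), (np.int64(259), 265), (np.int64(259), 266), (np.int64(259), 267), (np.int64(259), 268), (np.int64(258), 269), (np.int64(258), 270), (np.int64(258), 271), (np.int64(259), 272), (np.int64(259), 273), (np.int64(259), 274), (np.int64(257), 275), (np.int64(257), 276), (np.int64(257), 277), (np.int64(258), 278), (np.int64(257), 279), (np.int64(258), 280), (np.int64(258), 281), (np.int64(256), 282), (np.int64(255), 283), (np.int64(246), 284), (0, 285), (0, 286), (0, 287)]
block yaw 0.030266342545468443 [ 0.43698686 -0.14141589]
block yaw 0.038036516832104274 [ 0.53953638 -0.14273303]
scene [ 1.26126001 -0.03767896  0.74151283]
top [ 0.46914445 -0.08475329  1.22582772]
```

```bash
python3 -m handwheel '[[[0,0,-4],[0,0,-1],-1],[[0,0,-4],[0,0,-1],-1],[[0,0,-4],[0,0,-1],-1],[[0,0,-4],[0,0,-1],-1],[[0,0,-4],[0,0,-1],-1],[[0,0,0],[0,0,-1],-1]]' && python3 -m handwheel '[[[24,-4,0],[0,0,0],-1],[[48,-7,0],[0,0,0],-1],[[48,-7,0],[0,0,0],-1],[[48,-7,0],[0,0,0],-1],[[48,-7,0],[0,0,0],-1],[[48,-7,0],[0,0,0],-1],[[48,-7,0],[0,0,0],-1],[[48,-7,0],[0,0,0],-1],[[48,-7,0],[0,0,0],-1],[[48,-7,0],[0,0,0],-1],[[48,-7,0],[0,0,0],-1],[[48,-7,0],[0,0,0],-1],[[48,-7,0],[0,0,0],-1],[[48,-7,0],[0,0,0],-1],[[20,-7,0],[0,0,0],-1],[[0,0,0],[0,0,0],-1],[[0,0,0],[0,0,0],-1]]'
cat >> h.py <<'E'
from scipy.spatial.transform import Rotation as Ro
def tool(target):
    s=readout.get_state(); q=s["ee_rot"]; R=Ro.from_quat(np.r_[q[1:],q[0]]).as_matrix()
    x=R[:,0]; return s["position"], np.degrees(np.arctan2(x[1],x[0])), "tilt",np.degrees(np.arccos(-R[2,2])), "tool mm",np.round(R.T@(np.array(target)-s["position"])*1e3,1)
E
python3 -c "
from h import *
print(tool([.482,.0925,.15]))"
```

```text
clock: 0.85
position: [0.2195, -0.5314, 0.2512]
ee_rot: [-0.0, 0.872, 0.49, 0.0]
contact_force: [0.9, 0.7, -0.3]
width: 0.0852
gripper_force: 0.0
clock: 2.98
position: [0.481, 0.0909, 0.2512]
ee_rot: [0.0, 0.873, 0.488, -0.001]
contact_force: [-0.3, -0.8, -0.5]
width: 0.0854
gripper_force: 0.0
(array([0.48102652, 0.09093466, 0.25115008]), np.float64(58.43233071190292), 'tilt', np.float64(0.06635188850614603), 'tool mm', array([2.000e+00, 1.000e-01, 1.011e+02]))
```

```bash
python3 -m handwheel '[[[2,0,30],[0,0,0],-1],[[0,0,40],[0,0,0],-1],[[0,0,40],[0,0,0],-1],[[0,0,16],[0,0,0],-1],[[0,0,0],[0,0,0],-1]]' && python3 - <<'E'
from h import *
s=vision.get_image("scene");t=vision.get_image("top")
a=cv2.resize(s[150:280,350:480],(400,400),interpolation=2);b=cv2.resize(t[220:320,195:295],(400,400),interpolation=2)
cv2.imwrite("pics/g1.png",np.hstack([a,b]))
print(tool([.482,.0925,.07]))
E
```

```text
clock: 3.6
position: [0.4817, 0.0917, 0.1242]
ee_rot: [-0.001, 0.873, 0.487, -0.002]
contact_force: [-0.3, -0.5, 0.8]
width: 0.0856
gripper_force: 0.0
(array([0.48355175, 0.09216764, 0.12598956]), np.float64(58.369003093902315), 'tilt', np.float64(0.06066496035280892), 'tool mm', array([-0.6, -1.6, 56. ]))
```

View pics/g1.png

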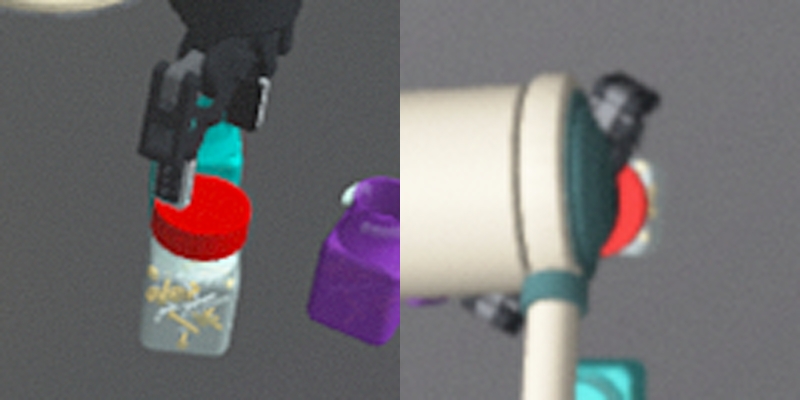

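The crop shows the fingers straddling the red lid (near finger at crop (178,195)), with purple and turquoise well clear. Now descend and grip.

```bash
python3 -m handwheel '[[[0,-1,25],[0,0,0],-1],[[0,0,19],[0,0,0],-1],[[0,0,10],[0,0,0],-1],[[0,0,0],[0,0,0],-1],[[0,0,0],[0,0,0],-0.2]]' 60 && python3 -m handwheel '[[[0,0,0],[0,0,0],1],[[0,0,0],[0,0,0],1],[[0,0,0],[0,0,0],1],[[0,0,0],[0,0,0],1],[[0,0,0],[0,0,0],1]]' 60
```

```text
clock: 4.32
position: [0.4832, 0.0934, 0.0722]
ee_rot: [0.0, 0.873, 0.488, 0.001]
contact_force: [0.5, 0.2, -0.6]
width: 0.07
gripper_force: 0.0
clock: 4.95
position: [0.4834, 0.0933, 0.0725]
ee_rot: [0.001, 0.873, 0.488, 0.001]
contact_force: [-0.3, -0.5, 6.1]
width: 0.0591
gripper_force: 63.2
```

```bash
python3 -m handwheel '[[[0,0,-5],[0,0,0],1],[[0,0,-15],[0,0,0],1],[[0,0,-25],[0,0,0],1],[[0,0,-20],[0,0,0],1],[[0,0,-5],[0,0,0],1],[[-12,8,0],[0,0,0],1],[[-20,13,0],[0,0,0],1],[[-25,16,0],[0,0,0],1],[[-25,16,0],[0,0,0],1],[[-25,16,0],[0,0,0],1],[[-25,16,0],[0,0,0],1],[[-20,13,0],[0,0,0],1],[[-13,8,0],[0,0,0],1],[[-7,4,0],[0,0,-0.5],1],[[0,0,0],[0,0,-0.6],1],[[0,0,0],[0,0,0],1],[[0,0,0],[0,0,0],1]]' && python3 - <<'E'
from h import *
s=vision.get_image("scene");t=vision.get_image("top")
cv2.imwrite("pics/s2.png",s);cv2.imwrite("pics/t2.png",t)
a=cv2.resize(s[140:290,225:375],(400,400),interpolation=2);b=cv2.resize(t[210:330,270:390],(400,400),interpolation=2)
cv2.imwrite("pics/g2.png",np.hstack([a,b]))
print(tool([.4873,-.1116,.143]))
c=red(s); print(cv2.boundingRect(c))
E
```

```text
clock: 7.08
position: [0.4857, -0.1106, 0.1409]
ee_rot: [-0.0, 0.843, 0.537, -0.0]
contact_force: [0.4, 0.2, -3.4]
width: 0.0593
gripper_force: 65.5
(array([ 0.48594188, -0.11058168,  0.14112392]), np.float64(65.0352888437821), 'tilt', np.float64(0.021987277635672525), 'tool mm', array([-0.4,  1.7, -1.9]))
(306, 174, 20, 29)
```

View pics/g2.png

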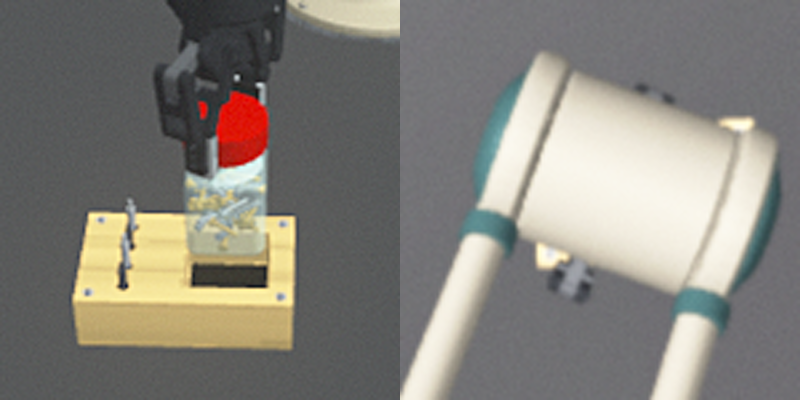

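```bash
python3 - <<'E'
from h import *
s=cv2.imread("pics/s2.png"); s=s; f=s.astype(float)
cv2.imwrite("pics/z2.png",cv2.resize(s[195:265,275:345],(600,600),interpolation=cv2.INTER_CUBIC))
px,py,a=.4873,-.1116,.033
R=np.array([[np.cos(a),-np.sin(a)],[np.sin(a),np.cos(a)]])
for sx,sy in((1,-1),(1,1),(-1,1)):
    print("pocket corner",(sx,sy),proj("scene",np.r_[R@[.0315*sx,.0315*sy]+[px,py],.045]),"crop")
for sx,sy in((1,-1),(1,1)):
    print("jar corner",proj("scene",np.r_[R@[.029*sx,.029*sy]+[.4859,-.1106],.0685+.004]))
for b in((-.05,-.08),(.05,-.08),(.05,.08),(-.05,.08)): print("block",b,proj("scene",np.r_[R@np.array(b)+R@[0,-.03]+[px,py],.045]))
E
```

```text
pocket corner (1, -1) [292.79722404 246.88514178] crop
pocket corner (1, 1) [324.84567921 247.62941094] crop
pocket corner (-1, 1) [325.70298845 226.66403365] crop
jar corner [294.25720632 235.16828737]
jar corner [324.22980252 235.85188283]
block (-0.05, -0.08) [258.02373053 219.33513974]
block (0.05, -0.08) [251.73370895 252.44267725]
block (0.05, 0.08) [334.13075083 254.37522114]
block (-0.05, 0.08) [334.8446075  221.04636543]
```

View pics/z2.png

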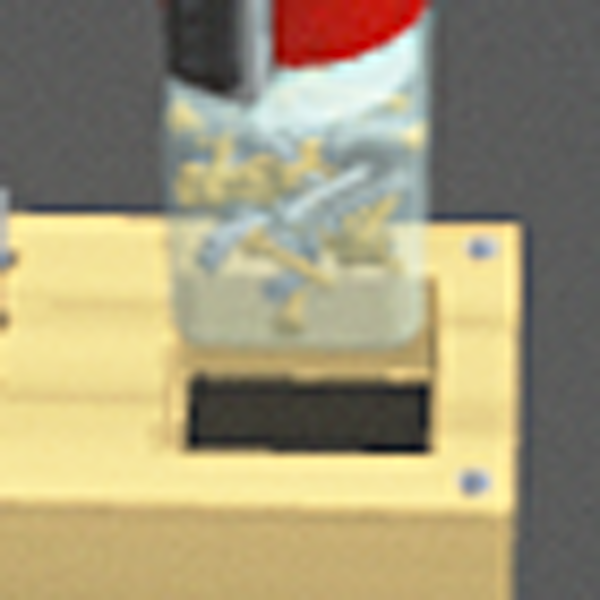

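The zoom shows the jar squarely above the pocket: jar foot u 295–325, pocket u 294–325, both about 1 px right of prediction. They agree relative to each other, so I descend.

```bash
python3 -m handwheel '[[[0,1.5,10],[0,0,0],1],[[0,0,10],[0,0,0],1],[[0,0,5],[0,0,0],1],[[0,0,3],[0,0,0],1],[[0,0,3],[0,0,0],1],[[0,0,0],[0,0,0],1]]' && python3 -c "
from h import *
print(tool([.4873,-.1116,.0845]))"
```

```text
clock: 7.92
position: [0.4874, -0.1114, 0.1102]
ee_rot: [-0.0, 0.843, 0.538, -0.0]
contact_force: [-0.2, 0.2, -3.3]
width: 0.0588
gripper_force: 65.4
(array([ 0.48743001, -0.11137346,  0.11018161]), np.float64(65.04603084425044), 'tilt', np.float64(0.01031598036613924), 'tool mm', array([-0.3, -0. , 25.7]))
```

```bash
python3 -m handwheel '[[[0,0,5],[0,0,0],1],[[0,0,5],[0,0,0],1],[[0,0,5],[0,0,0],1],[[0,0,5],[0,0,0],1],[[0,0,3],[0,0,0],1],[[0,0,0],[0,0,0],1]]' && python3 -m handwheel '[[[0,0,1],[0,0,0],1],[[0,0,1],[0,0,0],1],[[0,0,0],[0,0,0],1]]' && python3 -c "
from h import *
print(tool([.4873,-.1116,.0845]),readout.get_state()['moment'])"
```

```text
clock: 8.68
position: [0.4873, -0.1113, 0.087]
ee_rot: [-0.0, 0.843, 0.538, -0.0]
contact_force: [0.5, 0.4, -3.6]
width: 0.0588
gripper_force: 65.5
clock: 9.05
position: [0.4875, -0.1114, 0.0853]
ee_rot: [0.0, 0.843, 0.538, -0.0]
contact_force: [-0.3, 0.0, -3.8]
width: 0.0587
gripper_force: 65.5
(array([ 0.48746822, -0.1114027 ,  0.0853127 ]), np.float64(65.0459801700251), 'tilt', np.float64(0.005246365142543666), 'tool mm', array([-0.2, -0.1,  0.8])) [ 0.01373706  0.01697618 -0.01386152]
```

```bash
python3 -m handwheel '[[[0,0,0.7],[0,0,0],1],[[0,0,0],[0,0,0],1]]' && python3 -m handwheel '[[[0,0,0.7],[0,0,0],1],[[0,0,0],[0,0,0],1]]' && python3 -c "
from h import *
print(readout.get_state()['moment'])"
```

```text
clock: 9.3
position: [0.4876, -0.1115, 0.0847]
ee_rot: [0.0, 0.843, 0.538, 0.0]
contact_force: [0.2, -1.6, -2.5]
width: 0.0589
gripper_force: 65.6
clock: 9.55
position: [0.4877, -0.1116, 0.0846]
ee_rot: [0.0, 0.843, 0.538, 0.0]
contact_force: [-1.0, -0.2, 4.2]
width: 0.0585
gripper_force: 66.2
[-0.03264845  0.34954146  0.08725627]
```

Seated: contact appears at TCP z 84.6, which puts the underside at about 12 mm. Now twist in stages, watching the moment.

```bash
python3 -m handwheel '[[[0,0,0],[0,0,0],1],[[0,0,0],[0,0,-0.5],1],[[0,0,0],[0,0,-0.5],1],[[0,0,0],[0,0,-0.5],1],[[0,0,0],[0,0,-0.5],1]]' 85 && python3 -c "
from h import *
print(readout.get_state()['moment'])"; python3 -m handwheel '[[[0,0,-0.2],[0,0,-0.5],1],[[0,0,-0.2],[0,0,-0.5],1],[[0,0,-0.2],[0,0,-0.5],1],[[0,0,-0.2],[0,0,-0.5],1]]' && python3 -c "
from h import *
print(readout.get_state()['moment'],tool([.4873,-.1116,.0845]))"
```

```text
clock: 10.18
position: [0.4882, -0.1113, 0.0847]
ee_rot: [0.001, 0.782, 0.623, 0.001]
contact_force: [-0.4, 1.3, 6.1]
width: 0.0585
gripper_force: 89.6
[ 0.16199335  0.16844331 -0.24657683]
clock: 10.68
position: [0.4884, -0.1114, 0.0849]
ee_rot: [0.001, 0.713, 0.701, 0.001]
contact_force: [0.4, 0.5, 0.2]
width: 0.0582
gripper_force: 90.6
[ 0.02019893 -0.05871903 -0.32751137] (array([ 0.48842799, -0.11135704,  0.08493639]), np.float64(89.06674944237754), 'tilt', np.float64(0.12486547470066403), 'tool mm', array([-0.3, -1.1,  0.4]))
```

```bash
python3 -m handwheel '[[[0,0,-0.15],[0,0,-0.5],1],[[0,0,-0.15],[0,0,-0.5],1],[[0,0,-0.15],[0,0,-0.5],1],[[0,0,-0.15],[0,0,-0.5],1]]' && python3 -c "
from h import *
print(readout.get_state()['moment'])"; python3 -m handwheel '[[[0,0,-0.15],[0,0,-0.5],1],[[0,0,-0.15],[0,0,-0.5],1],[[0,0,-0.15],[0,0,-0.5],1],[[0,0,-0.15],[0,0,-0.5],1]]' && python3 -c "
from h import *
print(readout.get_state()['moment'],tool([.4873,-.1116,.0845]))"
```

```text
clock: 11.18
position: [0.4884, -0.1115, 0.0854]
ee_rot: [0.001, 0.636, 0.772, 0.001]
contact_force: [1.4, -0.4, -1.1]
width: 0.0585
gripper_force: 90.7
[-0.07120925  0.00209642 -0.26819079]
clock: 11.68
position: [0.4884, -0.1115, 0.086]
ee_rot: [0.001, 0.551, 0.834, 0.0]
contact_force: [0.7, -0.1, -0.2]
width: 0.0584
gripper_force: 90.8
[-0.06338955 -0.09129873 -0.21960917] (array([ 0.48837629, -0.1114641 ,  0.08595516]), np.float64(113.08069077398581), 'tilt', np.float64(0.10957192247469447), 'tool mm', array([ 0.3, -1. ,  1.5]))
```

```bash
M='from h import *;print("MOM",readout.get_state()["moment"])'
python3 -m handwheel '[[[0,0,-0.15],[0,0,-0.5],1],[[0,0,-0.15],[0,0,-0.5],1],[[0,0,0],[0,0,0],1]]' |grep -E "pos|cont"; python3 -c "$M"
python3 -m handwheel '[[[0,0,-0.15],[0,0,-0.5],1],[[0,0,0],[0,0,0],1]]'|grep -E "pos|cont"; python3 -c "$M"
python3 -m handwheel '[[[0,0,-0.15],[0,0,-0.5],1],[[0,0,0],[0,0,0],1]]'|grep -E "pos|cont"; python3 -c "$M"
```

```text
position: [0.4882, -0.1115, 0.0863]
contact_force: [0.5, 0.3, -0.2]
MOM [-0.05650568 -0.11806335  0.03267033]
position: [0.488, -0.1117, 0.0866]
contact_force: [1.2, -0.8, 1.5]
MOM [-0.08179592  0.03272459 -0.0260043 ]
position: [0.4879, -0.1116, 0.0867]
contact_force: [0.5, -1.0, 1.4]
MOM [-0.12139568 -0.14383151  0.07683354]
```

```bash
M='from h import *;print("MOM",readout.get_state()["moment"])'
python3 -m handwheel '[[[0,0,-0.1],[0,0,-0.5],1]]' |grep -E "pos|cont"; python3 -c "$M"
python3 -m handwheel '[[[0,0,-0.1],[0,0,-0.5],1]]'|grep -E "pos|cont"; python3 -c "$M"
python3 - <<'E'
from h import *
s=vision.get_image("scene")
cv2.imwrite("pics/z3.png",cv2.resize(s[165:265,275:375],(500,500),interpolation=cv2.INTER_CUBIC)); print(tool([.4873,-.1116,.0845]))
E
```

```text
position: [0.488, -0.1114, 0.0868]
contact_force: [1.0, 0.6, 0.9]
MOM [ 0.08845055 -0.16303888 -0.02270849]
position: [0.4877, -0.1113, 0.0868]
contact_force: [0.6, -0.2, 0.5]
MOM [ 0.0599092  -0.09486683  0.00838682]
(array([ 0.48756642, -0.11126774,  0.08678152]), np.float64(131.10971871774285), 'tilt', np.float64(0.01633172444141187), 'tool mm', array([-0.1, -0.4,  2.3]))
```

View pics/z3.png

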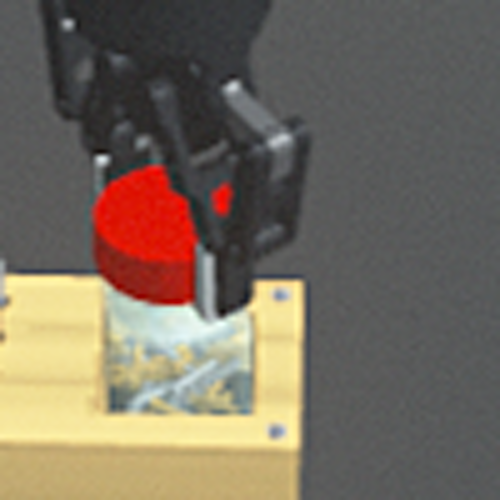

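The picture shows the jar seated with the lid gripped. Moment is about zero while moving, so the threads have let go at 66° turned. Lift gently and check the weight.

```bash
python3 -m handwheel '[[[0,0,-1],[0,0,0],1],[[0,0,-1],[0,0,0],1],[[0,0,-1],[0,0,0],1],[[0,0,0],[0,0,0],1]]' |grep -E "pos|cont"
```

```text
position: [0.4873, -0.1113, 0.0897]
contact_force: [-0.3, 0.5, -0.9]
```

```bash
python3 -m handwheel '[[[0,0,-3],[0,0,0],1],[[0,0,-4],[0,0,0],1],[[0,0,-4],[0,0,0],1],[[0,0,-4],[0,0,0],1],[[0,0,-4],[0,0,0],1],[[0,0,-3],[0,0,0],1],[[0,0,-2.5],[0,0,0],1],[[0,0,0],[0,0,0],1],[[0,0,0],[0,0,0],1],[[0,0,0],[0,0,0],1]]' && python3 - <<'E'
from h import *
s=vision.get_image("scene")
cv2.imwrite("pics/z4.png",cv2.resize(s[145:265,255:375],(600,600),interpolation=cv2.INTER_CUBIC)); print(tool([.4873,-.1116,.1136]))
E
```

```text
clock: 14.6
position: [0.4874, -0.1114, 0.1141]
ee_rot: [-0.0, 0.414, 0.91, -0.0]
contact_force: [0.1, -0.7, -0.5]
width: 0.0583
gripper_force: 90.8
(array([ 0.48738578, -0.11136104,  0.11405362]), np.float64(131.04719094987013), 'tilt', np.float64(0.016896456991673543), 'tool mm', array([-0.1, -0.2,  0.5]))
```

View pics/z4.png

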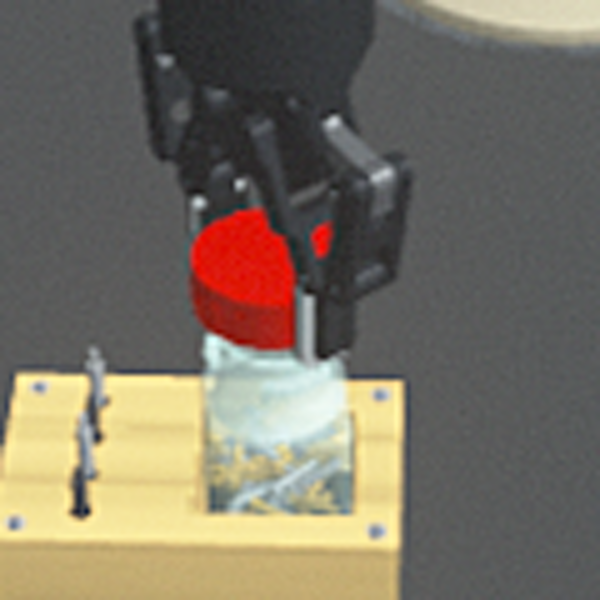

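The picture shows the level lid held above the bare glass neck (crop (250,350)), and the jar still seated in the block.

```bash
python3 -c "
from rig import manip
print(manip.sign_off())"
```

```text
the job is handed in; nothing more can be done
None
```

I handed the job in at about 14.6 s: the red-lidded jar is seated in the block's pocket, the lid came free within the 66° I turned it, and the gripper holds it level and still about 14 mm above the open mouth.

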